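# Set an electrode gap: bottom the gap screw, back off a quarter turn

### The arm

A 6-joint arm with a two-finger parallel gripper is mounted at the origin on a cart in front of the work surface, level with it; the furniture and walls round the work are solid. World frame = base frame: x ahead of the robot, y to its left, z up, the work surface at z = 0. Lengths are in m, angles in rad, forces in N, time in s.
With the tool pointing down it reaches from about 0.3 to 0.75 m from the base axis. Payload 8.5 kg.
Tool frame: the origin (TCP) lies between the finger pads; the fingertips stand ahead of it and the grasp point (between the pads) is the TCP (env.tip_reach is the z of the fingertips in the tool frame, in m); z points along the fingers, x is the direction in which the jaws open and shut, and the axes are right-handed (so a half turn about z gives the same grasp; the last joint's range is limited). The gripper opens to 85 mm and grips with 20 to 120 N. Pads are 22 mm wide; open, the fingers measure 114 mm over their backs; the gripper's body (76 mm by 85 mm) begins 54 mm behind the grasp point. The pads swing forward as they close: fully open they stand 13 mm farther back than shut.
Start: joints at [0.99, 0.381, 1.297, -0, 1.464, -0.215], TCP at [0.197, 0.514, 0.227] pointing down, gripper open.
Joint ranges: [-3.11, 3.11], [-0.89, 2.33], [0.22, 2.48], [-1.42, 4.56], [0.17, 2.85], [-2.88, 2.88]. Speed limits (rad/s): [2.39, 2.39, 3.14, 3.14, 3.14, 3.14].

### API

Orientations are given as a 3x3 rotation matrix whose columns are the frame's x, y, z axes.
In Python, from bench import env, viewer, boxes_of, landmark_of gives the robot as it stands.
- The arm moves only by the shell command python3 -m crank 'ROWS' [FORCE]. ROWS is text: rows parted by semicolons, each of 7 numbers parted by spaces: the shift along the tool's x, y, z in m, then the turn, a rotation vector about the tool's x, y, z in degrees, then the finger opening in m, from 0 to 0.0854. A call has 1 to 12 rows; each row shifts and turns the commanded pose from where the row before left it, along the tool's axes as they then stand; what a row does not reach is not made up. A row lasts 1/10 s, in which the tool goes at most 50 mm and 8.59 degrees, less where a joint would pass 70% of its speed; a pose out of reach is approached as far as the arm can. A call is refused whole if a number of a shift passes 0.05 or a number of a turn 8.59, either way. A call with a gripper value outside its range is refused whole. The fingers move at their own pace and stop on an object; FORCE is the grip in N (left out, the last holds). Time passes only in rows, so rows that do not move let the fingers close. It gives the time, the measured TCP pose, the force and the opening at its end, in the units of the state.
- env.observe(): the state, without advancing time (a new reading comes with each control period).
- viewer.read_camera(name): name is "scene" or "top" or "wrist"; returns a dict with "frame" (420x560x3 uint8, red, green, blue), "intrinsics" (3x3 intrinsics, pixels), "R" (3x3) and "t" (3): a world point X has camera coordinates R X + t. Camera axes: x right, y down, z forward; pixel columns grow to the right and rows downward; lengths in m; the calibration is good to about 2 mm. A picture is of the moment at which its call begins. There is no depth.
- env.finish_job(): hands the job in, once; it reports no verdict.
Trained networks look in the newest picture that a camera, given by its name, has taken for a name from the list of things; names that differ only in an ending like _2 or _b are one class to them, and where a whole thing is asked for, a point or a joint stands for the part that bears it (a point fixed in the world has none). Each returns a list of dicts, best first, with "confidence" (0 to 1); they miss things now and then, are a little off and sometimes report something else, mostly with a low value. They report only what shows in the picture. A call takes as long as a camera call. They do not tell look-alikes from the thing itself.
- boxes_of(camera, name): "rect" ([left, top, width, height] in pixels, round what is visible of it).
- landmark_of(camera, name): "location" ([column, row] in pixels: a listed point, or the origin of a listed thing).
The state is a dict: "time": time; "joints": joint angles; "qvel": joint speeds; "tau": joint torques, N m; "position": TCP position; "ee_rot": TCP orientation; "force": force on the tool from outside, world axes, zero at the start; "wrist_torque": the same for the moment, N m; "opening": finger opening in m.
Only numpy, scipy, OpenCV 4.12 (cv2) and the standard library are available. Lean on these libraries where they do the work, as an engineer would, in place of code of your own. Each camera call takes 0.05 s, during which the arm holds its last target.

### The job

Set the gap on the electrode stand: turn the black square-headed screw clockwise (seen from above) until you feel it bottom snugly on the brass anvil, without forcing it, then back it off a quarter turn and let go. Leave the battery, the white terminal block and the red adapter beside the stand where they are.

Things in the scene. Friction and masses are not known exactly. Their poses are not given: they have to be found in the camera images.
- stand: Electrode gap stand, fixed: steel base plate 90 x 124 x 12 mm, two columns, a grey bridge 34 x 118 mm with its top 74 mm above the trolley; on it a brass bush 30 mm across, top at 80 mm, and two bolt heads 44 mm from the middle, also to 80 mm. Origin: underside centre, on the screw's vertical axis; z up, y along the bridge.
- head (a point): Centre of the screw's black square head, on the screw's axis: 26 mm across flats, 26 mm high, edges rounded 3 mm, red line on top and on its -x side; x and y are square to the flats and turn with it. 113 mm above the trolley when bottomed. Under it 20 mm of 13 mm round shank above the bush. Grip firmly, 40 N or more. Right-hand, 4 mm a turn, 5 rad travel; starts 0.9 to 2.6 rad (unknown) short of bottoming.
- screw_tip (a point): Brass tip at the screw's lower end, on its axis, 81 mm below the head's centre. Torque: the free screw drags about 0.04 N m and stays where left. On bottoming it jumps to 0.20 N m, then the head gives 0.1 rad for each further 0.08 N m. Snug is 0.25 to 0.4 N m; at 0.48 N m (0.35 rad past touch) the anvil is overloaded. Let go while wound, it springs back to the touch.
- anvil_top (a point): Top of the brass anvil, 16 mm across, on the screw's axis, 32 mm above the trolley; the screw's tip touches here when bottomed. It stands on a stiff spring pack and sinks 0.064 mm for each 0.1 rad that the bottomed screw is wound on: far less than the measuring noise.
- battery_9v_mid (a point): Centre (half-way up) of a loose block battery, 18 x 27 x 47 mm high, black and yellow, standing. Bystander.
- terminal_block_mid (a point): Centre of a loose white four-way terminal block, 16 x 48 x 17 mm high. Bystander.
- adapter_red_mid (a point): Centre of a loose red plug adapter, 13 x 40 x 13 mm high. Bystander.
There are look-alikes about, which are no part of the job. Leave any pink or turquoise look-alike of the stand alone.

How it is judged:
On the way:
1. the screw is bottomed snugly: wound at least 0.04 rad on past its touch on the anvil, which sinks by 0.025 mm (z of anvil_top in the frame of stand below 0.0319745 m), for 0.1 s.
At the end, for the whole second after the job is handed in: The screw stands a quarter turn, within 20 degrees, above the point where it touches the anvil (gap 0.78 to 1.22 mm) and is let go; battery, terminal block and adapter are within 15 mm of where they were (distance between screw_tip and anvil_top between 0.000777 and 0.001223 m and distance of each of battery_9v_mid, terminal_block_mid, adapter_red_mid from where it was at the start of the episode below 0.015 m).
It fails at once if the screw is forced: wound more than 0.35 rad past its touch on the anvil, which sinks by more than 0.22 mm (z of anvil_top in the frame of stand below 0.0317772 m).
It fails at once if the black and yellow block battery is moved by more than 15 mm (distance of battery_9v_mid from where it was at the start of the episode above 0.015 m).
It fails at once if the white terminal block is moved by more than 15 mm (distance of terminal_block_mid from where it was at the start of the episode above 0.015 m).
It fails at once if the red plug adapter is moved by more than 15 mm (distance of adapter_red_mid from where it was at the start of the episode above 0.015 m).
It also fails if it takes over 64 s, if anything falls off the work surface, if the arm or the gripper's body presses on something with over 40 N, if the wrist force passes 120 N, or if a joint passes its speed limit or range.

## Working session

There is one attempt and no reset: what is moved stays moved. The work goes in short steps, Python scripts to look and compute and a shell command to move; the robot and the scene stay as the last step left them, time stands still between calls to the robot, and variables do not carry over. Pictures are saved under pics/ and viewed, and the job is handed in when it is done.

```bash
ls; mkdir -p pics
cat > h.py <<'E'
import numpy as np,cv2
from bench import env,viewer,boxes_of,landmark_of
def pic(n,f=None):
    c=viewer.read_camera(n)
    if f: cv2.imwrite('pics/'+f,cv2.cvtColor(c['frame'],cv2.COLOR_RGB2BGR))
    return c
def ray(c,p):
    K=np.array(c['intrinsics']);R=np.array(c['R']);t=np.array(c['t'])
    d=R.T@np.linalg.solve(K,[p[0],p[1],1]);return -R.T@t,d
def atz(c,p,z):
    o,d=ray(c,p);return o+d*(z-o[2])/d[2]
def proj(c,X):
    v=np.array(c['R'])@np.array(X)+np.array(c['t']);v=np.array(c['intrinsics'])@v;return v[:2]/v[2]
E
python3 - <<'E'
from h import *
for n in ['scene','top','wrist']:
    c=pic(n,n+'0.png'); print(n,'cam',ray(c,(280,210))[0].round(3))
    for k in ['stand','head','anvil_top','screw_tip','battery_9v_mid','terminal_block_mid','adapter_red_mid']:
        print(k,[(np.round(l['location']).astype(int).tolist(),round(l['confidence'],2)) for l in landmark_of(n,k)][:5],[(np.round(l['rect']).astype(int).tolist(),round(l['confidence'],2)) for l in boxes_of(n,k)][:5])
s=env.observe();print(s,env.tip_reach)
E
```

```text
pics
scene cam [0.203 0.286 0.687]
stand [([394, 270], 0.95), ([312, 204], 0.72), ([293, 305], 0.65)] [([252, 245, 88, 98], 0.97), ([279, 148, 68, 85], 0.59), ([355, 209, 87, 94], 0.56)]
head [([408, 225], 0.91), ([296, 255], 0.75), ([315, 156], 0.58)] [([286, 243, 18, 31], 0.97), ([308, 146, 15, 31], 0.76), ([398, 209, 22, 35], 0.72), ([314, 244, 7, 9], 0.38)]
anvil_top [([294, 289], 0.6), ([318, 191], 0.37)] []
screw_tip [] [([396, 210, 23, 30], 0.95), ([286, 244, 19, 33], 0.82), ([307, 144, 16, 32], 0.65)]
battery_9v_mid [([227, 282], 0.72)] [([222, 268, 17, 32], 0.78)]
terminal_block_mid [([318, 253], 0.68)] [([313, 243, 11, 12], 0.6)]
adapter_red_mid [([268, 241], 0.45)] [([257, 234, 21, 14], 0.65)]
top cam [ 0.463 -0.278  0.96 ]
stand [([226, 245], 0.94), ([297, 306], 0.86), ([338, 208], 0.82), ([281, 239], 0.15)] [([263, 277, 70, 64], 0.94), ([310, 182, 67, 46], 0.72), ([190, 219, 66, 55], 0.57)]
head [([300, 316], 0.83), ([220, 248], 0.64), ([351, 199], 0.49)] [([343, 194, 17, 16], 0.66), ([294, 305, 17, 20], 0.63), ([212, 239, 16, 14], 0.53)]
anvil_top [] []
screw_tip [] [([
[... 512 characters left out ...]
e+00,  4.62777607e-05,
        1.46358464e+00, -2.15269602e-01]), 'qvel': array([ 0.00081408, -0.00028182,  0.00028332, -0.00055138, -0.00051216,
        0.00157091]), 'tau': array([-2.63300708e-04, -4.48336029e+01, -2.31461155e+01, -2.25400836e-04,
        6.63771698e-04, -2.05396873e-05]), 'position': array([0.19672358, 0.51360774, 0.22654625]), 'ee_rot': array([[ 3.57735678e-01,  9.33822887e-01, -5.51087548e-06],
       [ 9.33822885e-01, -3.57735677e-01,  7.54272861e-05],
       [ 6.84642893e-05, -3.21292130e-05, -9.99999997e-01]]), 'force': array([-0.82728651,  0.2255985 , -0.40873006]), 'wrist_torque': array([ 0.03191071, -0.03357013, -0.03274421]), 'opening': 0.08564092033751003} 0.019
```

Run:
```python
import cv2
for n,(x,y,w,h) in {'scene':(200,130,260,220),'top':(170,160,220,190)}.items():
    i=cv2.imread(f'pics/{n}0.png')[y:y+h,x:x+w]
    s=min(800/w,600/h); cv2.imwrite(f'pics/{n}0c.png',cv2.resize(i,None,fx=s,fy=s,interpolation=cv2.INTER_CUBIC)); print(s)
```

```text
2.727272727272727
3.1578947368421053
```

View pics/scene0c.png

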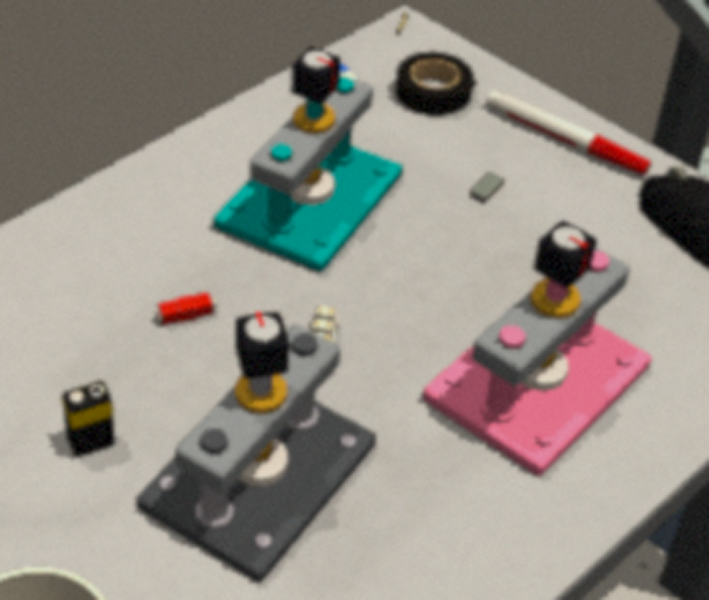

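View pics/top0c.png

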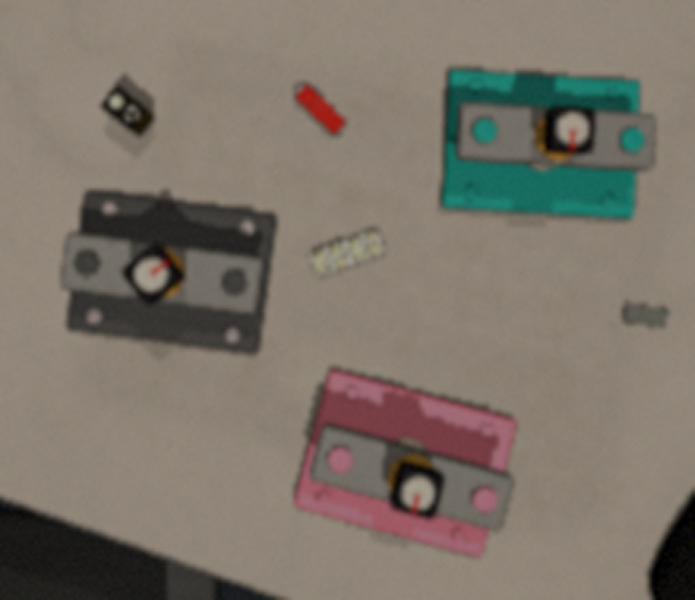

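Run:
```python
from h import *
import cv2
S=pic('scene');T=pic('top')
hs=(296,255);ht=(220,248)
print('head',atz(S,hs,.114),atz(T,ht,.114)); print('stand',atz(S,(293,305),0),atz(T,(226,245),0))
A=[]
o1,d1=ray(S,hs);o2,d2=ray(T,ht)
M=np.c_[d1,-d2];s=np.linalg.lstsq(M,o2-o1,rcond=None)[0];print(o1+d1*s[0],o2+d2*s[1])
for n,c,p in (('bat',T,(212,193)),('term',T,(280,238)),('adp',T,(273,195)),('pinkhead',T,(300,316))):
    print(n,atz(c,p,{'bat':.0235,'term':.0085,'adp':.0065,'pinkhead':.114}[n]))
print('pxT',[proj(T,atz(T,ht,.114)+v)-ht for v in np.eye(3)*.01])
x,y,w=190,215,70
cv2.imwrite('pics/t1.png',cv2.resize(cv2.cvtColor(T['frame'],4)[y:y+56,x:x+w],None,fx=10,fy=10,interpolation=cv2.INTER_CUBIC))
cv2.imwrite('pics/s1.png',cv2.resize(cv2.cvtColor(S['frame'],4)[240:300,260:330],None,fx=10,fy=10,interpolation=cv2.INTER_CUBIC))
```

```text
head [ 0.44951736 -0.18863043  0.114     ] [ 0.44580578 -0.19060991  0.114     ]
stand [ 0.45011704 -0.18374626  0.        ] [ 0.44976886 -0.19079831  0.        ]
[ 0.44957984 -0.18875047  0.11385502] [ 0.44580047 -0.19058344  0.11374399]
bat [ 0.55268634 -0.16223396  0.0235    ]
term [ 0.46633359 -0.29979237  0.0085    ]
adp [ 0.55309925 -0.28377475  0.0065    ]
pinkhead [ 0.32857471 -0.33584812  0.114     ]
pxT [array([ 0.16031647, -5.60855944]), array([-5.6041052 , -0.12279075]), array([-0.58965617,  0.10509632])]
```

View pics/t1.png

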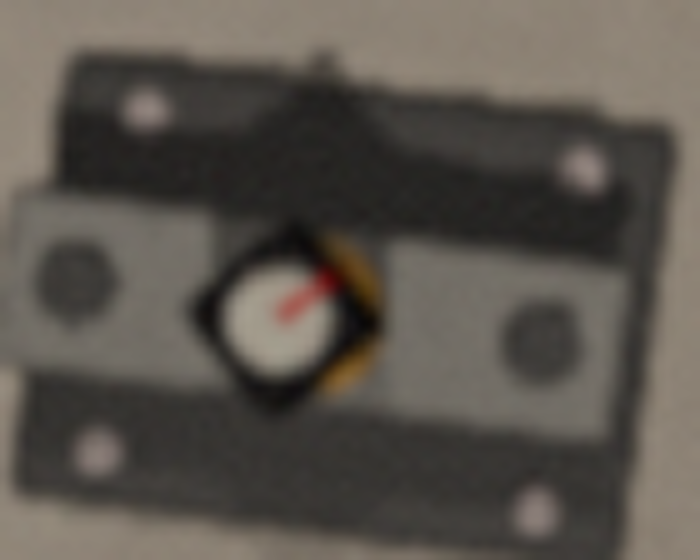

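View pics/s1.png

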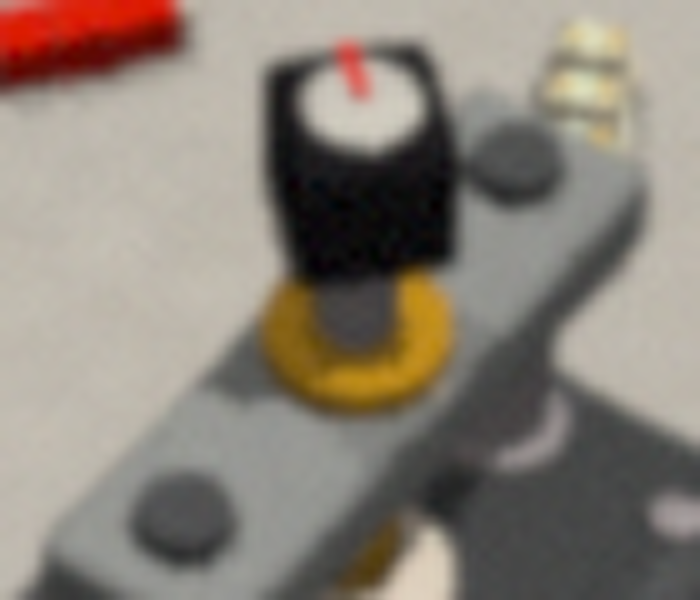

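View pics/scene0.png

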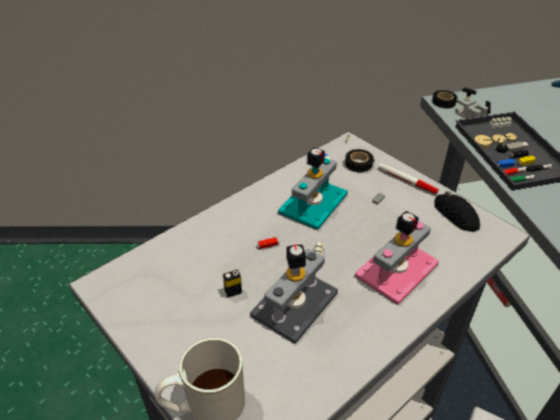

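View pics/top0.png

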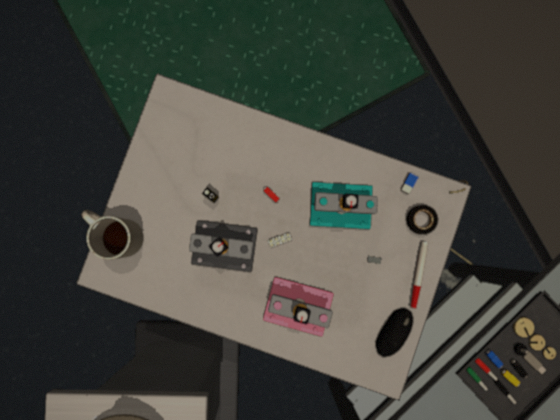

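Run:
```python
from h import *
T=pic('top');S=pic('scene')
print(atz(T,(217.5,246.1),.1272),'bolts mid',atz(T,(220.25,245.4),.08),atz(T,(223,219),.0235))
# scene: head top ellipse centre crop (362,105); bolts (183,515),(517,162)
print(atz(S,(260+36.2-.5,240+10.5-.5),.1272),atz(S,(260+35-.5,240+33.8-.5),.08))
print(atz(S,(214,355),.1))
```

```text
[ 0.44931492 -0.18748935  0.1272    ] bolts mid [ 0.44992716 -0.18742066  0.08      ] [ 0.50142121 -0.18555446  0.0235    ]
[ 0.44896166 -0.18621319  0.1272    ] [ 0.44808924 -0.18250402  0.08      ]
[0.46325938 0.00368268 0.1       ]
```

```bash
python3 -m crank '-.028 .0243 0 0 0 0 .0854;-.028 .0243 0 0 0 0 .0854;-.028 .0243 0 0 0 0 .0854;-.028 .0243 0 0 0 0 .0854;-.028 .0243 0 0 0 0 .0854;-.028 .0243 0 0 0 0 .0854;-.028 .0243 0 0 0 0 .0854;-.028 .0243 0 0 0 0 .0854;-.028 .0243 0 0 0 0 .0854;-.028 .0243 0 0 0 0 .0854' 60
python3 -m crank '-.028 .0243 0 0 0 0 .0854;-.028 .0243 0 0 0 0 .0854;-.028 .0243 0 0 0 0 .0854;-.028 .0243 0 0 0 0 .0854;-.028 .0243 0 0 0 0 .0854;-.028 .0243 0 0 0 0 .0854;-.028 .0243 0 0 0 0 .0854;-.028 .0243 0 0 0 0 .0854;0 0 0 0 0 0 .0854;0 0 0 0 0 0 .0854'
```

```text
time: 3.45
position: [0.3237, 0.1638, 0.2267]
ee_rot: [[0.358, 0.934, 0.001], [0.934, -0.358, 0.0], [0.0, 0.001, -1.0]]
force: [-0.0, 0.6, 0.3]
opening: 0.085
time: 4.45
position: [0.4248, -0.1138, 0.2263]
ee_rot: [[0.359, 0.933, -0.001], [0.933, -0.359, 0.0], [0.0, -0.001, -1.0]]
force: [0.1, 0.3, -0.3]
opening: 0.0856
```

```bash
python3 -m crank '-.03 .0245 0 0 0 0 .0854;-.03 .0245 0 0 0 0 .0854;0 0 0 0 0 7.5 .0854;0 0 0 0 0 7.5 .0854;0 0 0 0 0 7.5 .0854;0 0 0 0 0 7.5 .0854;0 0 0 0 0 0 .0854;0 0 0 0 0 0 .0854'
python3 - <<'E'
from h import *
c=pic('wrist','w1.png');s=env.observe();print(s['position'],s['joints'],s['wrist_torque'],ray(c,(280,210))[0])
for X in ([.449,-.187,.1272],[.449,-.187,.08]): print(proj(c,X))
for l in landmark_of('wrist','head'): print(l['location'],l['confidence'],atz(c,l['location'],.114))
E
```

```text
time: 5.25
position: [0.4491, -0.1862, 0.2267]
ee_rot: [[0.774, 0.633, 0.0], [0.633, -0.774, 0.0], [0.0, 0.0, -1.0]]
force: [-0.4, -0.1, -0.3]
opening: 0.0857
[ 0.44914302 -0.18641313  0.22668744] [-6.37475385e-01  2.68705330e-01  1.46623479e+00  5.42658509e-05
  1.40652281e+00 -1.32278695e+00] [-0.02075806  0.02434345  0.0102511 ] [ 0.40498873 -0.13184584  0.37471532]
[276.58140066 205.42825158]
[276.75667071 191.33978501]
[58.4, 248.1] 0.88 [ 0.3310519  -0.33756576  0.114     ]
[278.0, 204.7] 0.67 [ 0.45185513 -0.18872026  0.114     ]
```

View pics/w1.png

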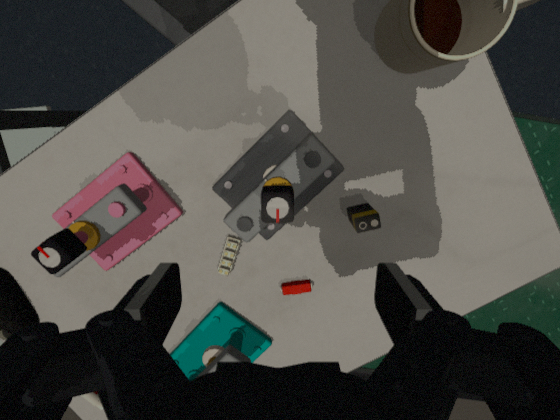

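Run:
```python
from h import *
i=cv2.imread('pics/w1.png')[160:240,230:330]
cv2.imwrite('pics/w1c.png',cv2.resize(i,None,fx=7.5,fy=7.5,interpolation=cv2.INTER_CUBIC))
```

```text
(no output)
```

View pics/w1c.png

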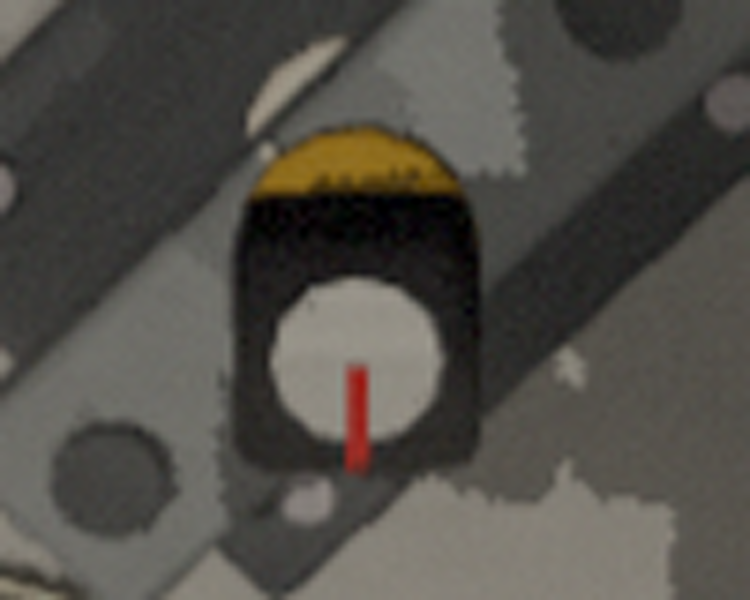

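```bash
python3 - <<'E'
from h import *
c=pic('wrist');s=env.observe();X=atz(c,(277,207.4),.1272);d=X-s['position'];print(X,s['ee_rot'].T@d)
E
python3 -m crank '0 0 .035 0 0 0 .0854;0 0 .035 0 0 0 .0854;0 0 .02 0 0 0 .0854;0 0 0 0 0 0 .0854;0 0 0 0 0 0 .0854'
python3 - <<'E'
from h import *
c=pic('wrist','w2.png');s=env.observe();print(s['position'],s['wrist_torque'],proj(c,[.449,-.187,.1272]))
E
```

```text
[ 0.450298   -0.18838475  0.1272    ] [-0.00018954  0.00201291  0.09939963]
time: 5.9
position: [0.4495, -0.1873, 0.1372]
ee_rot: [[0.776, 0.631, 0.0], [0.631, -0.776, -0.0], [0.0, 0.001, -1.0]]
force: [-0.2, 0.3, 1.2]
opening: 0.0855
[ 0.44975404 -0.18745177  0.13769926] [ 0.01617004 -0.0605947  -0.01479314] [276.66226947 250.69423161]
```

View pics/w2.png

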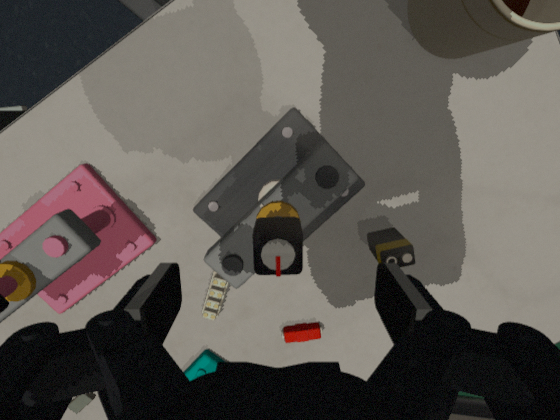

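```bash
python3 -m crank '0 .001 .0115 0 0 0 .0854;0 0 .0112 0 0 0 .0854;0 0 0 0 0 0 .0854;0 0 0 0 0 0 .02;0 0 0 0 0 0 .02;0 0 0 0 0 0 .02;0 0 0 0 0 0 .02;0 0 0 0 0 0 .02;0 0 0 0 0 0 .02;0 0 0 0 0 0 .02;0 0 0 0 0 0 .02;0 0 0 0 0 0 .02' 60
python3 - <<'E'
from h import *
c=pic('wrist','w3.png');s=env.observe();print(s['position'],s['wrist_torque'],s['force'],s['opening'],s['joints'][5])
E
```

```text
time: 7.15
position: [0.4501, -0.188, 0.1144]
ee_rot: [[0.777, 0.63, 0.001], [0.63, -0.777, -0.001], [0.0, 0.001, -1.0]]
force: [-0.9, 0.0, 5.3]
opening: 0.0242
[ 0.45007984 -0.18801851  0.11436027] [0.09329451 0.14462714 0.03179406] [-0.96034039  0.66337832  5.94660459] 0.02380875916869002 -1.3204633591316906
```

View pics/w3.png

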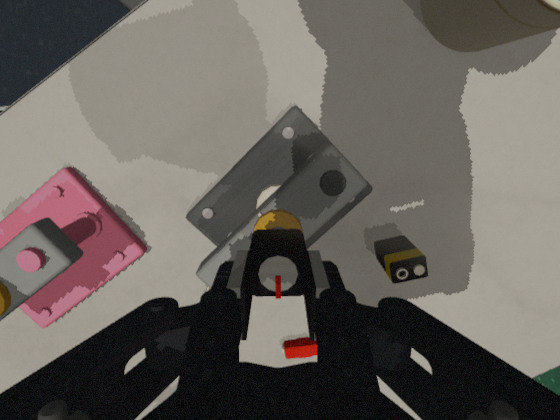

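```bash
cat > m.py <<'E'
from h import *
a=[]
for i in range(4):
    if i: viewer.read_camera('wrist')
    s=env.observe();a.append([*s['force'],*s['wrist_torque'],s['joints'][5],np.arctan2(s['ee_rot'][1,0],s['ee_rot'][0,0])])
a=np.array(a)
print('t',round(s['time'],2),'tz',a[:,5].round(3),'mean',a.mean(0).round(3),'pos',s['position'].round(4),'open',round(s['opening'],4),'q6',round(a[-1,6],4))
E
python3 m.py
python3 -m crank '0 0 .0001 0 0 8.5 .02;0 0 .0001 0 0 8.5 .02;0 0 .0001 0 0 8.5 .02;0 0 .0001 0 0 8.5 .02;0 0 .0001 0 0 8.5 .02;0 0 0 0 0 0 .02'
python3 m.py
```

```text
t 7.35 tz [ 0.032 -0.036  0.015  0.065] mean [-0.741  0.501  5.556  0.09   0.129  0.019 -1.32   0.681] pos [ 0.4501 -0.188   0.1144] open 0.0238 q6 -1.3204
time: 7.95
position: [0.4494, -0.1881, 0.1138]
ee_rot: [[0.998, -0.064, -0.001], [-0.064, -0.998, -0.001], [-0.001, 0.001, -1.0]]
force: [-4.1, -1.0, 6.9]
opening: 0.0237
t 8.1 tz [-0.035 -0.031 -0.062 -0.026] mean [-4.259 -0.913  7.658 -0.136  0.802 -0.038 -0.577 -0.062] pos [ 0.4494 -0.1881  0.1138] open 0.0238 q6 -0.5785
```

Run:
```python
from h import *
c=pic('wrist','w4.png');print(env.observe()['wrist_torque'])
i=c['frame'][180:330,180:380]
cv2.imwrite('pics/w4c.png',cv2.resize(cv2.cvtColor(i,4),None,fx=4,fy=4,interpolation=cv2.INTER_CUBIC))
```

```text
[-0.12529756  0.80832181 -0.04391151]
```

View pics/w4c.png

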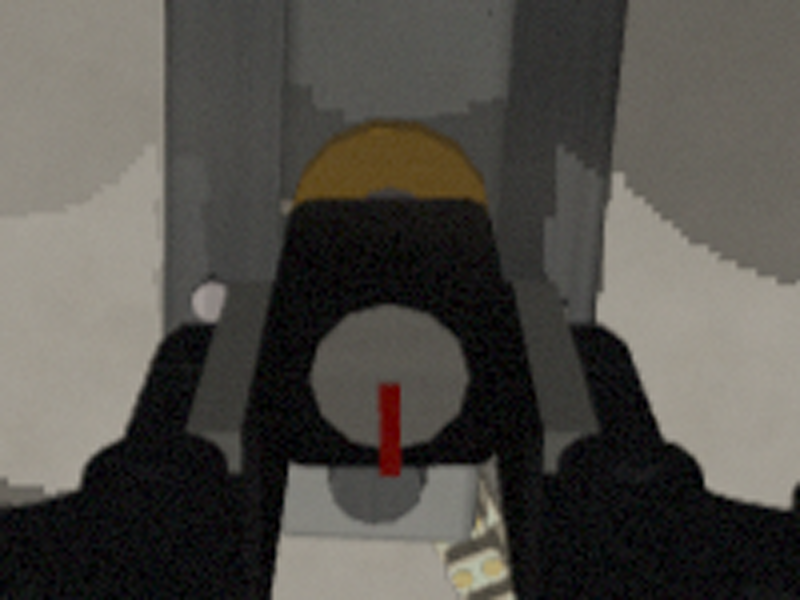

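```bash
cat > o.py <<'E'
from h import *
s=env.observe();print('t',round(s['time'],2),'F',s['force'].round(1),'T',s['wrist_torque'].round(3),'q6deg',round(np.degrees(s['joints'][5]+1.3204),2))
E
python3 -m crank '0 0 .0001 0 0 8 .02' >/dev/null; python3 o.py; python3 m.py
python3 -m crank '0 0 .0001 0 0 7 .02' >/dev/null; python3 o.py; python3 m.py
```

```text
t 8.25 F [-4.4 -0.1  8.2] T [-0.066  0.967  0.045] q6deg 50.59
t 8.4 tz [ 0.045 -0.075 -0.053 -0.004] mean [-4.417 -0.673  7.752 -0.089  0.94  -0.022 -0.434 -0.204] pos [ 0.4493 -0.1881  0.1137] open 0.0242 q6 -0.4381
t 8.5 F [-5.6 -0.3  8.1] T [-0.075  1.     0.042] q6deg 57.59
t 8.65 tz [ 0.042 -0.057 -0.036 -0.051] mean [-5.08  -0.443  8.28  -0.075  1.025 -0.025 -0.313 -0.326] pos [ 0.4492 -0.188   0.1136] open 0.0241 q6 -0.316
```

```bash
python3 -m crank '0 0 .0001 0 0 7 .02;0 0 0 0 0 0 .02' >/dev/null; python3 o.py
```

```text
t 8.85 F [-5.8 -0.5  8.8] T [ 0.004  1.103 -0.076] q6deg 64.69
```

```bash
python3 -m crank '0 0 .0001 0 0 7 .02;0 0 0 0 0 0 .02' >/dev/null; python3 o.py
```

```text
t 9.05 F [-5.7 -0.4  9.6] T [ 0.073  1.195 -0.052] q6deg 71.69
```

```bash
python3 -m crank '0 0 .0001 0 0 7 .02;0 0 0 0 0 0 .02' >/dev/null; python3 o.py
```

```text
t 9.25 F [-5.5  0.5  9.2] T [1.210e-01 1.228e+00 1.000e-03] q6deg 78.69
```

```bash
echo "import sys; sys.exit(int(s['wrist_torque'][2]>0.11))" >> o.py
python3 -m crank '0 0 0 0 0 7 .02;0 0 0 0 0 0 .02' >/dev/null; python3 o.py &&
python3 -m crank '0 0 .0001 0 0 7 .02;0 0 0 0 0 0 .02' >/dev/null && python3 o.py &&
python3 -m crank '0 0 .0001 0 0 6 .02;0 0 0 0 0 0 .02' >/dev/null && python3 o.py
```

```text
t 9.45 F [-5.1  0.9  9.3] T [ 0.16   1.253 -0.077] q6deg 85.69
t 9.65 F [-7.4  0.7  8.7] T [ 0.239  1.279 -0.068] q6deg 92.69
t 9.85 F [-7.2  1.  10.8] T [ 0.317  1.26  -0.036] q6deg 98.66
```

```bash
python3 -m crank '0 0 0 0 0 6 .02;0 0 0 0 0 0 .02' >/dev/null; python3 o.py &&
python3 -m crank '0 0 .0001 0 0 6 .02;0 0 0 0 0 0 .02' >/dev/null && python3 o.py &&
python3 -m crank '0 0 0 0 0 6 .02;0 0 0 0 0 0 .02' >/dev/null && python3 o.py
```

```text
t 10.05 F [-6.4  1.3 10.8] T [ 0.387  1.299 -0.082] q6deg 104.66
t 10.25 F [-6.4  2.8 10.9] T [ 0.426  1.239 -0.016] q6deg 110.66
t 10.45 F [-6.7  2.8  9.8] T [ 0.457  1.252 -0.063] q6deg 116.66
```

```bash
python3 -m crank '0 0 .0001 0 0 6 .02;0 0 0 0 0 0 .02' >/dev/null; python3 o.py &&
python3 -m crank '0 0 0 0 0 6 .02;0 0 0 0 0 0 .02' >/dev/null && python3 o.py &&
python3 -m crank '0 0 .0001 0 0 5 .02;0 0 0 0 0 0 .02' >/dev/null && python3 o.py
python3 - <<'E'
from h import *
c=pic('wrist','w5.png')
i=c['frame'][180:330,180:380]
cv2.imwrite('pics/w5c.png',cv2.resize(cv2.cvtColor(i,4),None,fx=4,fy=4,interpolation=cv2.INTER_CUBIC))
E
```

```text
t 10.65 F [-6.1  2.3 10.4] T [ 0.534  1.258 -0.046] q6deg 122.66
t 10.85 F [-6.6  2.1 10.3] T [ 0.589  1.218 -0.009] q6deg 128.66
t 11.05 F [-6.4  3.6 10.5] T [ 0.627  1.235 -0.046] q6deg 133.64
```

View pics/w5c.png

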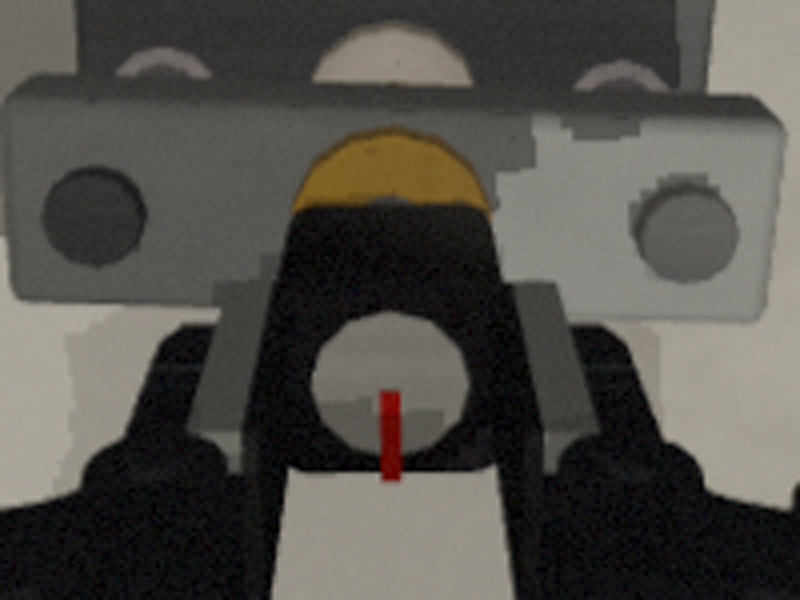

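The head still turns squarely with the jaws (red line at crop (391,435), straight). No bottoming yet; carrying on.

```bash
python3 -m crank '0 0 0 0 0 5 .02;0 0 0 0 0 0 .02' >/dev/null; python3 o.py &&
python3 -m crank '0 0 .0001 0 0 5 .02;0 0 0 0 0 0 .02' >/dev/null && python3 o.py &&
python3 -m crank '0 0 0 0 0 5 .02;0 0 0 0 0 0 .02' >/dev/null && python3 o.py
```

```text
t 11.3 F [-6.2  4.  10.7] T [0.662 1.25  0.265] q6deg 138.61
```

```bash
python3 m.py
```

```text
t 11.45 tz [0.265 0.27  0.242 0.214] mean [-6.185  3.237 10.375  0.669  1.197  0.248  1.097 -1.736] pos [ 0.4488 -0.1871  0.1127] open 0.024 q6 1.0965
```

```bash
python3 -m crank '0 0 0 0 0 3 .02;0 0 0 0 0 0 .02;0 0 0 0 0 0 .02' >/dev/null; python3 o.py; python3 m.py
```

```text
t 11.75 F [-5.7  4.3 10.7] T [0.67  1.164 0.297] q6deg 141.47
t 11.9 tz [0.297 0.231 0.247 0.291] mean [-6.21   3.481 10.02   0.698  1.15   0.267  1.149 -1.787] pos [ 0.4488 -0.1871  0.1127] open 0.0238 q6 1.1488
```

```bash
python3 -m crank '0 0 -.0001 0 0 -8.5 .02;0 0 -.0001 0 0 -8.5 .02;0 0 -.0001 0 0 -8.5 .02;0 0 -.0001 0 0 -8.5 .02;0 0 -.0001 0 0 -8.5 .02;0 0 -.0001 0 0 -8.5 .02;0 0 -.0001 0 0 -8.5 .02;0 0 -.0001 0 0 -8.5 .02;0 0 -.0001 0 0 -8.5 .02;0 0 -.0001 0 0 -8.5 .02;0 0 -.0001 0 0 -8.5 .02;0 0 0 0 0 -3 .02'
python3 -m crank '0 0 0 0 0 0 .02;0 0 0 0 0 0 .02' >/dev/null; python3 o.py; python3 m.py
python3 - <<'E'
from h import *
c=pic('wrist','w6.png')
i=c['frame'][180:330,180:380]
cv2.imwrite('pics/w6c.png',cv2.resize(cv2.cvtColor(i,4),None,fx=4,fy=4,interpolation=cv2.INTER_CUBIC))
E
```

```text
time: 13.1
position: [0.4494, -0.1881, 0.1138]
ee_rot: [[0.995, -0.099, -0.001], [-0.099, -0.995, -0.001], [-0.001, 0.001, -1.0]]
force: [-3.9, 0.1, 6.8]
opening: 0.024
t 13.3 F [-4.5  0.   7.5] T [-0.176  0.752  0.029] q6deg 44.99
t 13.45 tz [0.029 0.019 0.005 0.01 ] mean [-3.96  -0.44   6.867 -0.157  0.793  0.016 -0.535 -0.104] pos [ 0.4494 -0.1881  0.1138] open 0.0241 q6 -0.5351
```

View pics/w6c.png

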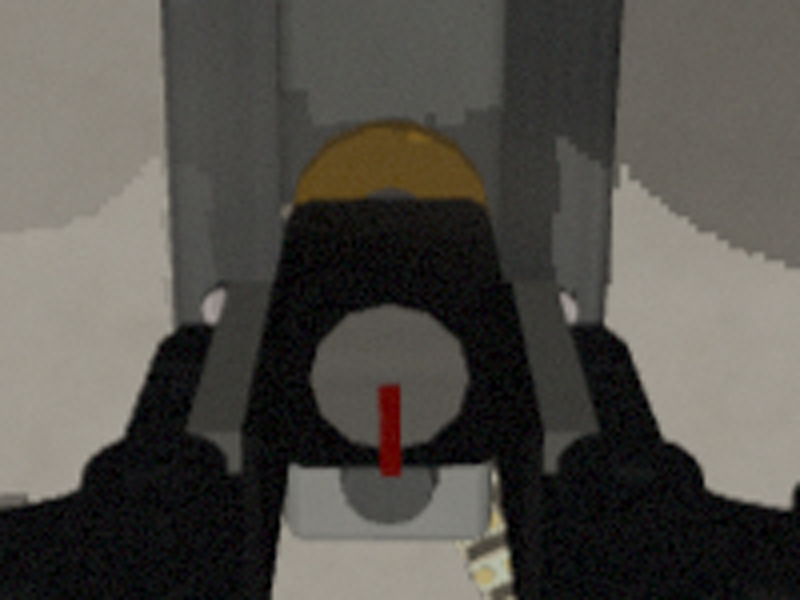

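```bash
python3 -m crank '0 0 0 0 0 0 .0854;0 0 0 0 0 0 .0854;0 0 0 0 0 0 .0854;0 0 0 0 0 0 .0854;0 0 0 0 0 0 .0854;0 0 0 0 0 0 .0854;0 0 -.03 0 0 0 .0854;0 0 -.03 0 0 0 .0854;0 0 -.03 0 0 0 .0854;0 0 0 0 0 0 .0854;0 0 0 0 0 0 .0854;0 0 0 0 0 0 .0854'
python3 - <<'E'
from h import *
c=pic('wrist','w7.png')
i=c['frame'][130:280,180:380]
cv2.imwrite('pics/w7c.png',cv2.resize(cv2.cvtColor(i,4),None,fx=4,fy=4,interpolation=cv2.INTER_CUBIC))
T=pic('top','t7.png')
for k,z in (('battery_9v_mid',.0235),('terminal_block_mid',.0085),('adapter_red_mid',.0065)):
    print(k,[(np.round(l['location'],1),atz(T,l['location'],z).round(4)) for l in landmark_of('top',k)][:2])
E
```

```text
time: 14.7
position: [0.4494, -0.1876, 0.2024]
ee_rot: [[0.995, -0.104, -0.002], [-0.104, -0.995, 0.001], [-0.002, -0.001, -1.0]]
force: [1.0, 0.4, 0.0]
opening: 0.0853
battery_9v_mid [(array([209.3, 190.6]), array([ 0.5574, -0.1567,  0.0235]))]
terminal_block_mid [(array([278.6, 238.3]), array([ 0.4657, -0.297 ,  0.0085]))]
adapter_red_mid [(array([270.6, 194.6]), array([ 0.5538, -0.2789,  0.0065]))]
```

View pics/w7c.png

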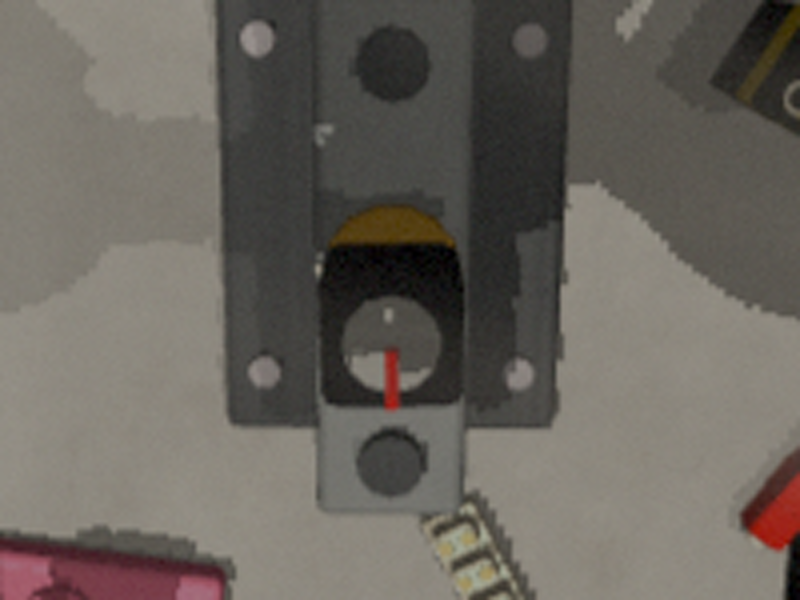

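View pics/t7.png

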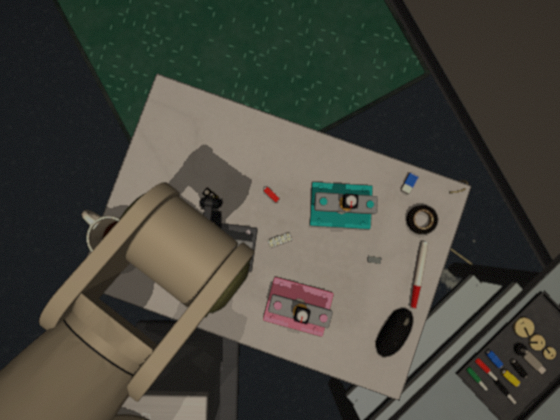

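```bash
python3 -c "
from bench import env
print(env.finish_job())"
```

```text
the job is handed in; nothing more can be done
None
```

The screw on the dark steel stand was bottomed snugly, backed off a quarter turn and let go, and the job is handed in. It took about 15 s of the 64 s.

- **Bottoming:** I gripped the head with 60 N and turned it clockwise. The wrist torque jumped from about -0.05 to 0.27 N m between 134° and 139° of tool turn. I wound it on 3° more and held it there at about 0.27 N m.
- **Touch point:** From the torque I put the touch at about 135° of tool turn, so the screw was wound on roughly 0.11 rad.
- **Back-off:** I turned it back 96.5° to 45°, which is 90° above that estimated touch. Then I opened the jaws and raised the tool.

**Last checks:**
- After release, the wrist picture showed the red line still square to the tool at the backed-off angle, so the screw stayed where it was left.
- In the top picture the battery, terminal block and adapter were at the same pixels as at the start. The network's battery position was about 7 mm off its first reading because the arm partly hid the battery. The terminal block and adapter positions were 3 to 5 mm off.
- The wrist torque has about 0.04 N m of noise and bias, so the touch angle is uncertain by roughly 3°, inside the 20° allowed. I did not measure the gap itself. It is worked out from the angle.

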